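Set the indexing dial and lock it

ROBOT

A 7-joint arm with a two-finger parallel gripper is mounted at the origin on the work surface. World frame = base frame: x ahead of the robot, y to its left, z up, the work surface at z = 0. Lengths are in m, angles in rad, forces in N, time in s.
With the tool pointing down it reaches from about 0.4 to 0.875 m from the base axis. Payload 19.3 kg.
Tool frame: the origin (TCP) lies at the centre of the arm's flange, where the gripper is bolted on; the fingertips stand 173 mm ahead of it and the grasp point (between the pads) lies 155 mm ahead of it (finger_overhang is the distance from the TCP to the fingertips, in m); y points along the fingers, x is the direction in which the jaws open and shut, and the axes are right-handed (so a half turn about y gives the same grasp; the last joint's range is limited). The gripper opens to 85 mm and grips with 20 to 120 N. Pads are 22 mm wide; open, the fingers measure 114 mm over their backs; the gripper's body (76 mm by 85 mm) begins 54 mm behind the grasp point. The pads swing forward as they close: fully open they stand 13 mm farther back than shut.
Start: joints at [1.051, 0.521, -0.036, 1.599, 0.021, 1.021, -0.113], TCP at [0.272, -0.563, 0.405] pointing down, gripper open.
Joint ranges: [-2.91, 2.91], [-0.3, 2.13], [-1.5, 1.42], [0.17, 2.43], [-1.26, 4.41], [0.16, 1.93], [-2.52, 2.52]. Speed limits (rad/s): [1.89, 1.89, 2.39, 2.39, 3.01, 3.01, 3.01].

INTERFACE

Orientations are given as a rotation vector (axis times angle).
In Python, from plant import * gives the robot as it stands. The module is installed in compiled form; this text tells all that it offers. Calls block until the motion is done:
- reach(position, orientation): joint-space move of the TCP to a pose.
- servo_line(position, rot=None, speed=0.15, f_stop=None): straight line of the TCP; rot=None keeps the orientation; speed is the mean speed in m/s. With f_stop (N) it stops when the force on the tool has changed by that much, and returns True; else False.
- move_j(angles): joint-space move.
- command_gripper(opening, newtons=None): finger opening in m; newtons is the grip in N (None keeps the last); returns when the fingers have stopped.
- dwell(seconds).
- inverse_kinematics(position, orientation): joint angles nearest the present ones, or None.
- get_obs(): the state.
- camera(name): name is "side" or "top" or "wrist"; returns a dict with "img" (420x560x3 uint8, red, green, blue), "K" (3x3 intrinsics, pixels), "world_from_camera" (4x4, takes a point from camera to world coordinates); the wrist camera has in their place "mount" (4x4, takes a point from camera to tool coordinates, whose origin is the TCP and whose axes are the tool frame's). Camera axes: x right, y down, z forward; pixel columns grow to the right and rows downward; lengths in m; the calibration is good to about 2 mm. The wrist camera is an equidistant fisheye: a pixel r from the principal point sees the ray r / f radians off the axis. A picture is of the moment at which its call begins: read the wrist's pose just before it. There is no depth.
A pose or a line that the arm cannot do raises Unreachable and nothing moves.
- close_job(): hands the job in, once; it reports no verdict.
Trained networks look in the newest picture that a camera, given by its name, has taken for a name from the list of things; names that differ only in an ending like _2 or _b are one class to them, and where a whole thing is asked for, a point or a joint stands for the part that bears it (a point fixed in the world has none). Each returns a list of dicts, best first, with "p" (0 to 1); they miss things now and then, are a little off and sometimes report something else, mostly with a low value. They report only what shows in the picture. A call takes as long as a camera call. They do not tell look-alikes from the thing itself.
- regions_of(camera, thing): "region" (420x560 bool, what is visible of it).
- landmark_of(camera, thing): "centre" ([x, y, z] in m, in the coordinates of the camera as it stood for that picture, good to about 4 mm: a listed point, or the origin of a listed thing).
The state is a dict: "time": time; "q": joint angles; "qvel": joint speeds; "effort": joint torques, N m; "ee_pos": TCP position; "tool_rot": TCP orientation; "ft_force": force on the tool from outside, world axes, zero at the start; "torque": the same for the moment, N m; "width": finger opening in m.
Only numpy, scipy, OpenCV 4.12 (cv2) and the standard library are available. Lean on these libraries where they do the work, as an engineer would, in place of code of your own. Each camera call takes 0.05 s, during which the arm holds its last target. There are 200 camera calls.

TASK

On the indexing fixture, push the dial's upright post round with a fingertip until the black index line on the dial lines up with the long, broad target line on the collar around it, and leave it there. Then push the locking slide by its post fully home against the dial. Only push, gently, without gripping anything; the watch movement stays in the middle of the dial, and the collar and everything else on the bench are left where they are.

Things in the scene. Friction and masses are not known exactly. Their poses are not given: they have to be found in the camera images.
- indexer: The indexing fixture, screwed down: cream base plate 200 x 200 x 20 mm. Origin on the table under the dial's axis. A track 60 mm wide, top 36 mm above the table, runs along +y from y = 99 to 230 mm, with steel guide strips (4 mm wide, top at 42 mm) at x = -24 and +24 mm.
- dial: Steel disc 140 mm across, 10 mm thick, top face 44 mm above the table; turns freely both ways about its vertical axis, no stops within a full turn. Origin on the axis 34 mm above the table; x axis points at the index line: black, 42 x 5 mm, running out to the rim opposite the dial's post. Friction takes about 2 N of push at the post and holds it where it is left.
- collar: Aluminium ring round the dial, 194 mm across, top 36 mm above the table, 36 black scale lines 10 degrees apart: 35 short and thin (6 x 1.5 mm), one long and broad (22 x 5 mm), the target line, on the side away from the robot. Origin on the dial's axis 20 mm above the table, x axis towards the target line. Stiff; not to be moved.
- index_mark (a point): Outer end of the dial's index line, 72 mm from the dial's axis (2 mm beyond the dial's rim), at the height of the dial's top.
- target_line (a point): Inner end of the target line, 72 mm from the dial's axis, at 36 mm height. When the dial is set, index_mark stands right over this point.
- dial_post (a point): Centre of the top of the dial's finger post: upright dark steel pin of 12 mm diameter, standing 30 mm above the dial's face (top 74 mm above the table), 58 mm from the dial's axis, diametrically opposite the index line.
- lock: Locking slide: steel block 40 mm wide, 50 long, 12 thick, top 48 mm above the table, with an upright post. Origin mid underside. Slides along the fixture's y axis: as found its origin is 119 to 125 mm from the dial's axis; pushed towards the dial it stops fully home at 97 mm, its nose at the dial's rim. Friction about 2.5 N; stays where left. Does not turn or grip the dial.
- lock_post (a point): Centre of the top of the locking slide's post: upright dark steel pin of 14 mm diameter, standing 28 mm above the block's top (top 76 mm above the table), over the middle of the block.
- movement: Watch movement in a round brass ring, 42 mm across, 12 mm tall, lying loose about the middle of the dial (origin under its centre); it rides round with the dial and must stay there.
- loupe: black eyeglass loupe standing on its wide end, 34 mm across, 34 mm tall; a bystander, close to the fixture. Origin on its underside, in the middle.
- oil_cup: small open black cup, 44 mm across, 30 mm tall; a bystander, close to the fixture. Origin on its underside, in the middle.
- gear: brass gear wheel lying flat, 38 mm across, 6 mm thick, with a thin steel arbor to 18 mm height; a bystander, close to the fixture. Origin on its underside, in the middle.
- jar: glass jar with lid, 52 mm across, 55 mm tall; a bystander, away from the fixture. Origin on its underside, in the middle.
- tray: shallow steel tray 110 x 60 x 14 mm; a bystander, away from the fixture. Origin on its underside, in the middle.
- screwdriver: screwdriver 130 mm long, lying; a bystander. Leave alone.
- tweezers: steel tweezers 120 mm long, lying; a bystander, away from the fixture. Origin on its underside, in the middle.
There are look-alikes about, which are no part of the job. What is shaped like the movement but purple or red is not meant.

How it is judged:
On the way, in this order (a step that is already met when the one before it is completed fails the run):
1. the dial is at rest with its index line on the target line, the locking slide still out (horizontal distance between index_mark and target_line below 0.005 m and angular speed of dial below 0.05 rad/s and y of lock in the frame of indexer above 0.112 m), for 0.3 s.
2. the locking slide is home with the dial on the target line (horizontal distance between index_mark and target_line below 0.005 m and y of lock in the frame of indexer below 0.102 m), for 0.2 s.
At the end, for the whole second after the job is handed in: The outer end of the index line is within 5 mm of the target line's inner end (about 4 degrees) with the dial at rest, the locking slide is within 5 mm of fully home, and the movement lies within 12 mm of the dial's centre (all of step 2 and angular speed of dial below 0.05 rad/s and horizontal distance between movement and dial below 0.012 m); the robot touches nothing.
It fails at once if the locking slide is pushed in (more than 13 mm) while the dial is off the target line (not (y of lock in the frame of indexer above 0.112 m) and not (horizontal distance between index_mark and target_line below 0.005 m)).
It fails at once if the movement is lifted off the dial or shoved from its middle (12 mm) (not (horizontal distance between movement and dial below 0.012 m) or z of movement in the frame of dial above 0.016 m).
It fails at once if a finger post is gripped or forced (over 34 N) (contact force between the fingers and dial above 34 N or contact force between the fingers and lock above 34 N).
It fails at once if the collar is turned (over 4 mm at the target line) (distance of target_line from where it was at the start of the episode above 0.004 m).
It fails at once if another thing on the bench is moved or lifted (over 20 mm) (distance of any of loupe, oil_cup, gear, jar, tray, screwdriver, tweezers from where it was at the start of the episode above 0.02 m).
It also fails if it takes over 59 s, if anything falls off the work surface, if the arm or the gripper's body presses on something with over 40 N, if the wrist force passes 120 N, or if a joint passes its speed limit or range.

## Working session

There is one attempt and no reset: what is moved stays moved. The work goes in short steps, each a Python script; the robot and the scene stay as the last script left them, time stands still between calls to the robot, and variables do not carry over. Pictures are saved under pics/ and viewed, about 8 in all and at most 12, crops included, and the job is handed in when it is done.

```bash
mkdir -p pics; cat > h.py <<'E'
from plant import *
import numpy as np, cv2
def save(n,im): cv2.imwrite('pics/'+n+'.png',cv2.cvtColor(np.ascontiguousarray(im),cv2.COLOR_RGB2BGR))
def lm(c,T,t):
    return [(round(d['p'],2),np.round((T@np.append(d['centre'],1))[:3],4)) for d in landmark_of(c,t)]
E
python3 - <<'E'
from h import *
o=get_obs();print(o['time'],o['ee_pos'],o['tool_rot'],o['width'])
for c in ('top','side'):
    p=camera(c);save(c,p['img']);T=p['world_from_camera'];print(c,p['K'].tolist(),T.round(4).tolist())
    np.savez(c+'.npz',**p)
    for t in ('indexer','dial','collar','index_mark','target_line','dial_post','lock','lock_post','movement','loupe','oil_cup','gear'):
        print(t,lm(c,T,t)[:3])
print(get_obs()['time'])
E
```

```text
0.0 [ 0.27165772 -0.56271202  0.40413538] [-1.38852363  0.87254797 -0.87093089] 0.08530325671621429
top [[429.831649057917, 0.0, 282.4365158317148], [0.0, 429.831649057917, 210.58334153958884], [0.0, 0.0, 1.0]] [[0.0187, -0.9933, 0.1139, 0.4493], [-0.9997, -0.0205, -0.0141, -0.0126], [0.0163, -0.1136, -0.9934, 1.2099], [0.0, 0.0, 0.0, 1.0]]
indexer [(0.91, array([ 0.5898, -0.0378, -0.003 ]))]
dial [(0.66, array([ 0.5924, -0.0307,  0.0343])), (0.5, array([ 0.6066, -0.3797, -0.0038]))]
collar []
index_mark [(0.55, array([ 0.5689, -0.1028,  0.0468]))]
target_line [(0.89, array([ 0.6617, -0.0381,  0.0337]))]
dial_post [(0.79, array([0.6058, 0.0221, 0.0716]))]
lock [(0.7, array([0.557 , 0.0869, 0.0384]))]
lock_post [(0.57, array([0.5578, 0.0845, 0.0711]))]
movement [(0.77, array([ 0.5902, -0.0319,  0.0429])), (0.59, array([ 0.7808,  0.0058, -0.0056])), (0.58, array([ 0.3974,  0.0085, -0.0066]))]
loupe [(0.7, array([ 0.5902, -0.1857, -0.0027]))]
oil_cup [(0.71, array([0.6061, 0.148 , 0.0031]))]
gear [(0.52, array([ 0.4561,  0.093 , -0.0015])), (0.36, array([0.6103, 0.1466, 0.0027]))]
side 
[... 395 characters left out ...]
y([ 0.574 , -0.1018,  0.0412]))]
collar [(0.57, array([ 0.5927, -0.0375,  0.0164]))]
index_mark [(0.84, array([ 0.5736, -0.1009,  0.0399]))]
target_line [(0.58, array([ 0.6672, -0.0356,  0.0355]))]
dial_post [(0.63, array([0.6072, 0.0251, 0.0716]))]
lock [(0.86, array([0.5583, 0.089 , 0.0362])), (0.42, array([ 0.5712, -0.1044,  0.0405])), (0.32, array([ 0.6659, -0.0337,  0.0345]))]
lock_post [(0.52, array([0.5549, 0.0901, 0.0735]))]
movement [(0.65, array([ 0.5892, -0.0318,  0.0432])), (0.55, array([ 0.7825,  0.0085, -0.0044])), (0.55, array([ 4.01e-01,  1.14e-02, -2.00e-04]))]
loupe [(0.58, array([ 0.5927, -0.1839, -0.0018]))]
oil_cup [(0.83, array([ 0.6114,  0.1468, -0.0052]))]
gear []
1.3
```

```bash
python3 - <<'E'
import numpy as np,cv2
t=np.load('top.npz')['img'];s=np.load('side.npz')['img']
def b(im,n): cv2.imwrite('pics/'+n+'.png',cv2.cvtColor(im,cv2.COLOR_RGB2BGR))
b(cv2.resize(t[90:270,170:410],None,fx=3.3,fy=3.3,interpolation=cv2.INTER_CUBIC),'tc')
E
```

```text
(no output)
```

View pics/top.png

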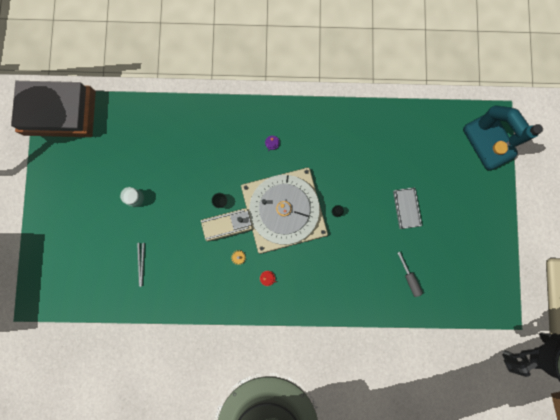

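View pics/side.png

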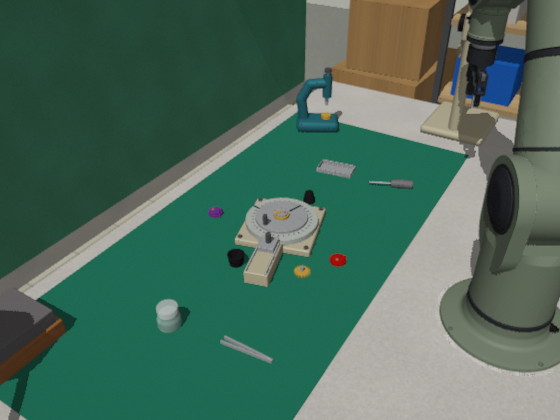

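View pics/tc.png

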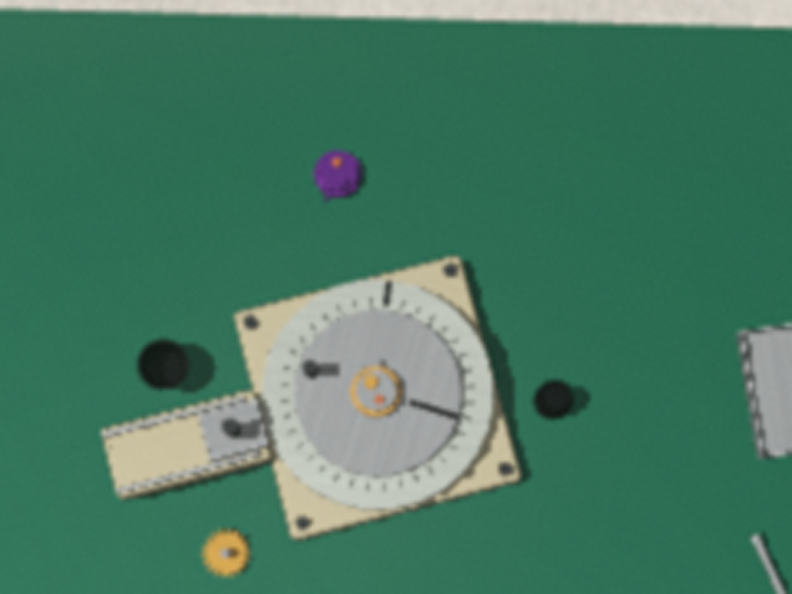

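The candidates are as follows:
- **Dial post:** pin at (312,370) in the crop. It stands on the steel disc opposite the black index line, so this is the one to push first.
- **Lock post:** pin at (232,428), on the slide block on the track.
- **Target line:** the long line at (388,293), on the far side from the robot.
- **Index line:** (435,410).
- **Movement:** the brass ring at (376,390). The purple and red ones are decoys.

The dial has to turn about +102° counter-clockwise, so the post swings from 74° to 176°, on the robot's side. Next I check IK, then hover with the wrist camera.

```bash
cat >> h.py <<'E'
from scipy.spatial.transform import Rotation as Ro
def down(phi):  # tool z down, tool y along world heading phi
    c,s=np.cos(phi),np.sin(phi)
    return Ro.from_matrix(np.array([[-s,c,0],[c,s,0],[0,0,-1]]).T).as_rotvec()
def wrist():
    o=get_obs();p=camera('wrist')
    T=np.eye(4);T[:3,:3]=Ro.from_rotvec(o['tool_rot']).as_matrix();T[:3,3]=o['ee_pos']
    return p,T@p['mount']
E
python3 - <<'E'
from h import *
C=np.array([.592,-.031])
def fp(th,d):
    r=np.array([np.cos(th),np.sin(th)]);t=np.array([-r[1],r[0]])
    return C+.058*r-d*t
for off in (0,90,180,270):
    print(off)
    for th in (74,100,125,150,178):
        a=np.radians(th);q=inverse_kinematics([*fp(a,.017),.227],down(a+np.pi/2+np.radians(off)))
        print(th,None if q is None else np.round(q,2))
    a=np.radians(105.8)
    q=inverse_kinematics([*(C+.15*np.array([np.cos(a),np.sin(a)])),.232],down(a+np.radians(off)));print('lock',None if q is None else np.round(q,2))
command_gripper(0.0,20)
print(get_obs()['time'])
best=None
for phi in np.radians([0,90,180,270]):
    q=inverse_kinematics([.56,-.031,.42],down(phi))
    if q is not None:
        c=abs(q-get_obs()['q']).max()
        if best is None or c<best[0]: best=(c,phi,q)
print(best);move_j(best[2])
p,T=wrist();save('w1',p['img']);print(get_obs()['time'],p['K'].tolist(),p['mount'].round(3).tolist())
for t in ('dial','index_mark','target_line','dial_post','lock','lock_post','movement','collar','indexer'): print(t,lm('wrist',T,t)[:2])
np.savez('w1.npz',img=p['img'],K=p['K'],T=T)
E
```

```text
0
74 None
100 None
125 [-0.68  1.28  0.8   1.49  0.17  1.9  -0.75]
150 [-0.43  1.03  0.17  1.66  0.72  1.83 -1.16]
178 [-0.46  0.96  0.13  1.9   1.14  1.59 -1.27]
lock [ 0.13  0.97 -0.24  1.79 -1.25  1.5  -2.01]
90
74 [-0.46  1.07  0.21  1.53  0.93  1.76 -1.03]
100 [-0.5   0.99  0.14  1.79  1.3   1.55 -1.18]
125 [-0.66  0.97  0.33  2.04  1.67  1.29 -1.45]
150 [-0.35  0.9  -0.    2.22  2.27  1.56 -1.56]
178 [-0.73  1.23  0.79  2.36  2.82  1.59 -2.36]
lock None
180
74 [-0.19  0.91 -0.08  2.09  2.62  1.48 -1.44]
100 [-0.71  1.19  0.79  2.2   3.01  1.57 -2.3 ]
125 [-0.43  1.07  0.59  2.19  3.58  1.83 -2.01]
150 [-0.15  0.98  0.38  2.09  4.21  1.8  -1.81]
178 [ 0.52  0.99 -0.45  1.88 -1.23  1.3  -1.98]
lock [-0.56  0.95 -0.03  1.86  1.3   1.69 -1.25]
270
74 [ 0.68  1.15 -0.85  1.76 -1.26  0.87 -2.07]
100 [ 0.26  1.01 -0.24  1.66 -1.21  1.54 -2.09]
125 [ 0.04  1.04  0.03  1.58 -0.98  1.91 -1.98]
150 [ 0.38  1.14 -0.62  1.5  -0.39  1.89 -2.3 ]
178 None
lock [-0.9   1.19  0.79  2.29  2.94  1.6  -2.32]
2.0667
(np.float64(1.3236033718527085), np.float64(4.71238898038469), array([-0.27284611,  0.62385901, -0.06628451,  1.84688161,  1.33405741,
        1.80125816, -0.93280946]))
4.0167 [[325.19226210127806, 0.0, 280.3651067055644], [0.0, 325.19226210127806, 203.8174848653271], [0.0, 0.0, 1.0]] [[1.0, 0.0, 0.0, -0.0], [-0.0, -0.288, 0.957, 0.03], [0.0, -0.957, -0.288, 0.074], [0.0, 0.0, 0.0, 1.0]]
dial []
index_mark []
target_line []
dial_post []
lock []
lock_post []
movement []
collar []
indexer []
```

```bash
cat >> h.py <<'E'
C=np.array([.592,-.031])
def fp(th,d):
    r=np.array([np.cos(th),np.sin(th)]);t=np.array([-r[1],r[0]])
    return C+.058*r-d*t
def look(n,cams=('top','side')):
    for c in cams:
        p=camera(c);np.savez(n+c+'.npz',**p)
        im=p['img'];im=im[150:270,190:370] if c=='top' else im[170:290,200:380]
        save(n+c,cv2.resize(im,None,fx=4,fy=4,interpolation=cv2.INTER_CUBIC))
        for t in ('index_mark','target_line','dial_post','lock_post','movement'): print(c,t,lm(c,p['world_from_camera'],t)[:1])
E
python3 - <<'E'
from h import *
a=np.radians(74)
reach([*fp(a,.042),.30],down(a+np.pi))
servo_line([*fp(a,.042),.227],speed=.1)
print(get_obs()['time'],get_obs()['ft_force'])
for th in (74,84,94,104,114,124,134,144,154,160):
    a=np.radians(th)
    hit=servo_line([*fp(a,.0205),.227],down(a+np.pi),speed=.05,f_stop=12)
    o=get_obs();print(th,hit,round(o['time'],2),o['ft_force'].round(1),o['q'].round(2)[[2,4,6]])
    if hit: break
look('a')
E
```

```text
5.9667 [-0.13631261  0.00968304 -0.34034088]
74 False 6.55 [-0.1 -0.5  0.3] [ 0.15  0.97 -1.04]
84 False 6.92 [ 0.5 -0.7  0.1] [ 0.14  1.09 -1.08]
94 False 7.28 [ 0.9 -0.   0.3] [ 0.13  1.21 -1.13]
104 False 7.65 [-0.7 -0.3 -0.1] [ 0.13  1.36 -1.2 ]
114 False 8.02 [ 0.7  0.3 -0.6] [ 0.14  1.51 -1.29]
124 False 8.38 [ 0.8 -0.3 -0.6] [ 0.15  1.69 -1.39]
134 False 8.75 [ 1.1 -0.6 -0.1] [ 0.16  1.88 -1.5 ]
144 False 9.12 [-0.3  0.1 -0.3] [ 0.17  2.09 -1.61]
154 False 9.48 [ 0.6  0.7 -0.5] [ 0.2   2.32 -1.7 ]
160 False 9.76 [-0.3 -0.5  0.1] [ 0.21  2.46 -1.75]
top index_mark [(0.78, array([ 0.5698, -0.1021,  0.0429]))]
top target_line [(0.89, array([ 0.6643, -0.0349,  0.0336]))]
top dial_post [(0.32, array([ 0.6081,  0.1456, -0.0015]))]
top lock_post [(0.54, array([0.555 , 0.0837, 0.0717]))]
top movement [(0.45, array([ 0.591 , -0.0332,  0.0439]))]
side index_mark [(0.88, array([ 0.5724, -0.1057,  0.0413]))]
side target_line [(0.73, array([ 0.6633, -0.0345,  0.0358]))]
side dial_post [(0.73, array([0.605 , 0.0242, 0.0745]))]
side lock_post [(0.74, array([0.5553, 0.09  , 0.071 ]))]
side movement [(0.67, array([ 0.588 , -0.0305,  0.044 ]))]
```

View pics/aside.png

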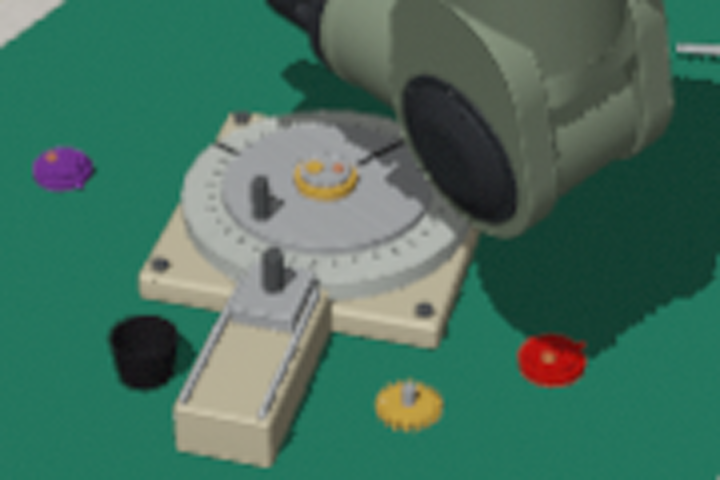

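```bash
python3 - <<'E'
from h import *
o=get_obs();print(o['ee_pos'],o['width'],Ro.from_rotvec(o['tool_rot']).as_matrix().round(2).tolist())
E
```

```text
[0.54452424 0.00809706 0.22701838] 2.117508523587659e-05 [[0.34, 0.94, 0.0], [0.94, -0.34, -0.0], [-0.0, 0.0, -1.0]]
```

The view shows the dial unmoved, with its post still at (262,198), and the gripper held level at (300,15). I misread the tool frame: tool **y** is the direction the fingers point, so y must face down. Nothing was touched. I'll correct the helper and re-check IK.

```bash
cat >> h.py <<'E'
def down(phi):  # tool y (fingers) down, jaw axis x along world heading phi
    c,s=np.cos(phi),np.sin(phi)
    return Ro.from_matrix(np.array([[c,s,0],[0,0,-1],[-s,c,0]]).T).as_rotvec()
E
python3 - <<'E'
from h import *
o=get_obs()
servo_line([o['ee_pos'][0],o['ee_pos'][1],.40],speed=.2)
move_j([-.05,.521,-.036,1.599,.021,1.021,-.113])
print(get_obs()['ee_pos'],get_obs()['time'])
for off in (0,90,180,270):
    print(off)
    for th in (74,100,125,150,178):
        a=np.radians(th);q=inverse_kinematics([*fp(a,.0205),.227],down(a+np.pi/2+np.radians(off)))
        print(th,None if q is None else np.round(q,2))
    a=np.radians(105.8)
    q=inverse_kinematics([*(C+.15*np.array([np.cos(a),np.sin(a)])),.232],down(a+np.radians(off)));print('lock',None if q is None else np.round(q,2))
p,T=wrist();np.savez('w2.npz',img=p['img'],K=p['K'],T=T)
for t in ('dial','index_mark','target_line','dial_post','lock','lock_post','movement'): print(t,lm('wrist',T,t)[:2])
E
```

```text
[ 0.62482503 -0.01280306  0.40461995] 13.5667
0
74 [ 0.3   0.83 -0.66  1.69  0.65  0.85  2.22]
100 [-0.55  0.83  0.62  1.81 -0.7   0.74 -2.51]
125 [-0.48  0.76  0.47  1.87 -0.55  0.64 -2.2 ]
150 [-0.39  0.7   0.36  1.93 -0.43  0.58 -1.84]
178 [-0.28  0.67  0.25  1.98 -0.31  0.54 -1.42]
lock [-0.01  0.7  -0.42  1.87  0.44  0.67  1.15]
90
74 [-0.34  0.78  0.33  1.73 -0.37  0.7  -1.67]
100 [-0.3   0.74  0.23  1.79 -0.26  0.64 -1.32]
125 [-0.24  0.7   0.13  1.86 -0.15  0.59 -0.98]
150 [-0.16  0.66  0.04  1.92 -0.05  0.56 -0.62]
178 [-0.07  0.64 -0.04  1.96  0.05  0.54 -0.17]
lock [-0.75  0.79  0.65  1.91 -0.73  0.69 -2.51]
180
74 [-0.13  0.75  0.01  1.71 -0.01  0.68 -0.4 ]
100 [-0.1   0.72 -0.08  1.78  0.08  0.65 -0.04]
125 [-0.04  0.69 -0.15  1.85  0.17  0.61  0.31]
150 [ 0.03  0.67 -0.23  1.91  0.26  0.59  0.68]
178 [ 0.15  0.66 -0.34  1.95  0.38  0.59  1.1 ]
lock [-0.45  0.68  0.2   1.9  -0.23  0.59 -1.4 ]
270
74 [ 0.08  0.76 -0.3   1.7   0.32  0.73  0.91]
100 [ 0.13  0.75 -0.4   1.77  0.42  0.71  1.25]
125 [ 0.19  0.73 -0.49  1.84  0.51  0.7   1.59]
150 [ 0.28  0.73 -0.59  1.9   0.61  0.7   1.95]
178 [ 0.4   0.74 -0.69  1.94  0.7   0.72  2.39]
lock [-0.23  0.67 -0.1   1.89  0.11  0.6  -0.13]
dial [(0.36, array([0.6122, 0.1471, 0.0013]))]
index_mark [(0.73, array([0.554 , 0.0886, 0.0777])), (0.65, array([ 0.5711, -0.106 ,  0.0416]))]
target_line [(0.63, array([ 0.6616, -0.037 ,  0.0414]))]
dial_post [(0.73, array([0.6045, 0.0227, 0.0729]))]
lock [(0.59, array([0.5562, 0.0858, 0.0318])), (0.51, array([ 0.5926, -0.0319,  0.0441]))]
lock_post [(0.9, array([0.5553, 0.0909, 0.074 ]))]
movement [(0.95, array([0.4002, 0.0091, 0.001 ])), (0.75, array([ 0.7834,  0.0062, -0.0015]))]
```

```bash
python3 - <<'E'
from h import *
a=np.radians(74)
reach([*fp(a,.042),.30],down(a+np.pi))
servo_line([*fp(a,.042),.227],speed=.1)
print(get_obs()['time'],get_obs()['ft_force'])
servo_line([*fp(a,.024),.227],speed=.06,f_stop=8)
for th in range(74,163,8):
    a=np.radians(th)
    hit=servo_line([*fp(a,.017),.227],down(a+np.pi),speed=.05,f_stop=12)
    o=get_obs();print(th,hit,round(o['time'],2),o['ft_force'].round(1))
    if hit: break
look('b')
E
```

```text
16.3167 [ 0.48580154  0.24020991 -0.67629933]
74 False 17.06 [-0.2 -0.4 -0.3]
82 False 17.38 [-0.1 -0.7  0.5]
90 False 17.69 [-0.8  0.   0.1]
98 False 18.01 [-0.5  0.4  0.4]
106 False 18.32 [-0.6  0.2  0.1]
114 False 18.64 [0.4 0.3 0.1]
122 False 18.96 [ 0.2  0.3 -0.3]
130 False 19.27 [-0.9  0.3 -0. ]
138 False 19.59 [ 0.9  0.4 -0.1]
146 False 19.91 [0.2 0.2 0.4]
154 False 20.23 [ 0.  -0.1 -0.1]
162 False 20.54 [0.8 0.5 0.4]
top index_mark [(0.65, array([ 0.6595, -0.0587,  0.0433]))]
top target_line [(0.97, array([ 0.6634, -0.0367,  0.0338]))]
top dial_post []
top lock_post [(0.46, array([0.5587, 0.0818, 0.0711]))]
top movement [(0.69, array([ 0.7831,  0.0027, -0.0019]))]
side index_mark [(0.91, array([ 0.6577, -0.0576,  0.0422]))]
side target_line [(0.67, array([ 0.6624, -0.0349,  0.0352]))]
side dial_post [(0.56, array([ 0.5332, -0.0074,  0.0766]))]
side lock_post [(0.64, array([0.5541, 0.0899, 0.0743]))]
side movement [(0.64, array([ 0.4   ,  0.0078, -0.0009]))]
```

View pics/bside.png

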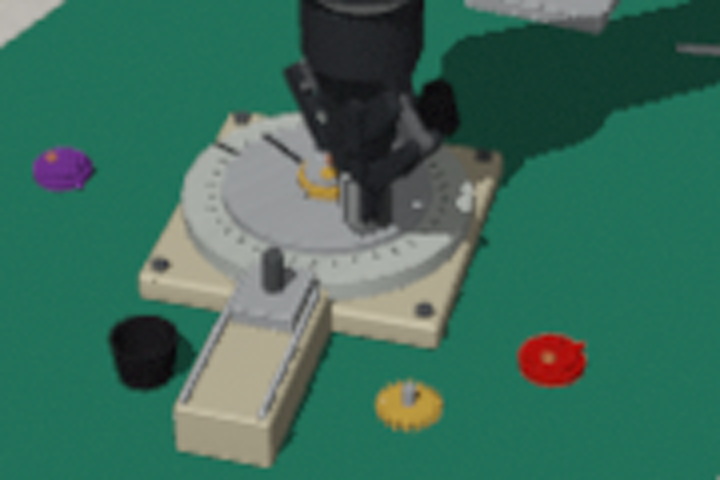

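```bash
python3 - <<'E'
from h import *
for th in (168,174):
    a=np.radians(th)
    hit=servo_line([*fp(a,.017),.227],down(a+np.pi),speed=.04,f_stop=12)
print(hit,get_obs()['time'])
look('c')
t=cv2.imread('pics/ctop.png');s=cv2.imread('pics/cside.png')
def z(c,r0,r1,c0,c1):
    im=np.load('c%s.npz'%c)['img'];return cv2.resize(im[r0:r1,c0:c1],(400,500),interpolation=cv2.INTER_CUBIC)
save('cz',np.hstack([z('top',165,225,265,313),z('side',190,240,245,285)]))
E
```

```text
False 21.7583
top index_mark [(0.5, array([ 0.662 , -0.0433,  0.0439]))]
top target_line [(0.69, array([ 0.6611, -0.0362,  0.0341]))]
top dial_post [(0.67, array([ 0.4223, -0.386 , -0.0041]))]
top lock_post [(0.55, array([0.5579, 0.0839, 0.0728]))]
top movement [(0.44, array([ 0.7854,  0.004 , -0.0033]))]
side index_mark [(0.69, array([ 0.6619, -0.0433,  0.042 ]))]
side target_line [(0.94, array([ 0.6645, -0.0337,  0.0353]))]
side dial_post [(0.81, array([ 0.5336, -0.0217,  0.0743]))]
side lock_post [(0.51, array([0.5567, 0.0925, 0.0717]))]
side movement [(0.51, array([7.83e-01, 9.70e-03, 1.00e-04]))]
```

View pics/cz.png

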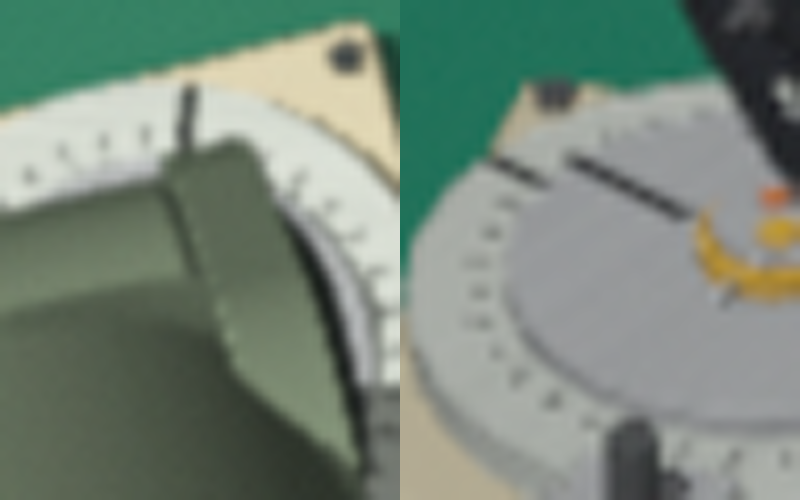

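The side view shows both lines clearly: the index line runs (568,157) to (690,217), and the target line runs (490,155) to (545,187). I'll back-project both, fitting dark pixels at sub-pixel precision.

```bash
cat >> h.py <<'E'
def bp(p,uv,z):
    T=p['world_from_camera'];d=T[:3,:3]@np.linalg.solve(p['K'],np.append(uv,1.));o=T[:3,3]
    return (o+d*(z-o[2])/d[2])[:2]
def line(p,uv0,uv1,z):
    # refine: dark-weighted pixels within 2.5px of the segment -> world points, PCA line
    g=255-p['img'].astype(float).mean(2)
    a,b=np.array(uv0,float),np.array(uv1,float);u=(b-a)/np.linalg.norm(b-a);P=[];W=[]
    for s in np.arange(1,np.linalg.norm(b-a)-1,.25):
        k=np.arange(-2.5,2.6,.1);q=(a+s*u)[None]+k[:,None]*np.array([-u[1],u[0]])
        v=cv2.remap(g.astype(np.float32),q[:,0].astype(np.float32)[None],q[:,1].astype(np.float32)[None],cv2.INTER_LINEAR)[0]
        w=np.clip(v-np.percentile(v,40)-15,0,None)
        if w.sum()>0: P.append(bp(p,(q*w[:,None]).sum(0)/w.sum(),z))
    P=np.array(P);m=P.mean(0);d=np.linalg.svd(P-m)[2][0];d*=np.sign(d[0])
    return m,d,np.degrees(np.arctan2(d[1],d[0]))
E
python3 - <<'E'
from h import *
p=dict(np.load('cside.npz'))
off=np.array([244.5,189.5])  # crop pixel -> image (pixel centres)
f=lambda u,v: off+np.array([u-400,v])/10
i=line(p,f(568,157),f(690,217),.044);t=line(p,f(490,155),f(545,187),.036)
print('index',i,'target',t)
# dial axis: dial rim in initial unoccluded images - fit with landmark of post etc.
for nm,z in (('index outer',.044),): print(bp(p,f(568,157),z),'target inner',bp(p,f(545,187),.036),'target outer',bp(p,f(490,155),.036))
# axis from the initial side/top pictures: index line then vs now intersect at the axis
for c in('side',):
    p0=dict(np.load('side.npz'));T=np.linalg.inv(p0['world_from_camera'])
    def pr(x): 
        y=p0['K']@(T[:3,:3]@x+T[:3,3]);return y[:2]/y[2]
    a=np.radians(-105.8);r=np.array([np.cos(a),np.sin(a)])
    c0=np.array([.591,-.032]);j=line(p0,pr(np.append(c0+.031*r,.044)),pr(np.append(c0+.07*r,.044)),.044);print('index0',j)
    x=np.linalg.solve(np.c_[i[1],-j[1]],j[0]-i[0]);C1=i[0]+x[0]*i[1];print('axis',C1)
for n,l in(('index',i),('target',t)):
    v=l[0]-C1;print(n,'bearing from axis',np.degrees(np.arctan2(v[1],v[0])),np.linalg.norm(v))
E
```

```text
index (array([ 0.64008555, -0.03804714]), array([ 0.98847275, -0.15139887]), np.float64(-8.708001766848211)) target (array([ 0.67673848, -0.03803693]), array([ 0.99079193, -0.13539334]), np.float64(-7.781365645161199))
[ 0.66194652 -0.04158026] target inner [ 0.66591867 -0.03582047] target outer [ 0.68740668 -0.04073622]
index0 (array([ 0.57723428, -0.08032638]), array([0.30760077, 0.95151551]), np.float64(72.08529878753622))
axis [ 0.59322247 -0.03086938]
index bearing from axis -8.708001766848206 0.047409581025965424
target bearing from axis -4.905247493182124 0.08382300994134656
```

```bash
python3 - <<'E'
from h import *
a=np.radians(178.3)
print(servo_line([*fp(a,.017),.227],down(a+np.pi),speed=.02,f_stop=12))
for d in (.03,): servo_line([*fp(a,d),.227],speed=.05)
servo_line([*fp(a,.03),.30],speed=.15)
servo_line([.45,.15,.36],speed=.25)
print(get_obs()['time'])
look('d')
def z(c,r0,r1,c0,c1):
    im=np.load('d%s.npz'%c)['img'];return cv2.resize(im[r0:r1,c0:c1],(400,500),interpolation=cv2.INTER_CUBIC)
save('dz',np.hstack([z('top',165,225,265,313),z('side',190,240,245,285)]))
E
```

```text
False
24.65
top index_mark [(0.89, array([ 0.6628, -0.0391,  0.0448]))]
top target_line [(0.71, array([ 0.6631, -0.0348,  0.0359]))]
top dial_post [(0.76, array([ 0.5309, -0.0294,  0.0711]))]
top lock_post []
top movement [(0.58, array([ 0.7841,  0.0058, -0.0042]))]
side index_mark [(0.74, array([ 0.667 , -0.0411,  0.0405]))]
side target_line [(0.8, array([ 0.6654, -0.0328,  0.038 ]))]
side dial_post [(0.91, array([ 0.5305, -0.0254,  0.075 ]))]
side lock_post [(0.69, array([ 6.232e-01,  3.901e-01, -5.000e-04]))]
side movement [(0.59, array([ 0.7846,  0.0078, -0.0051]))]
```

View pics/dz.png

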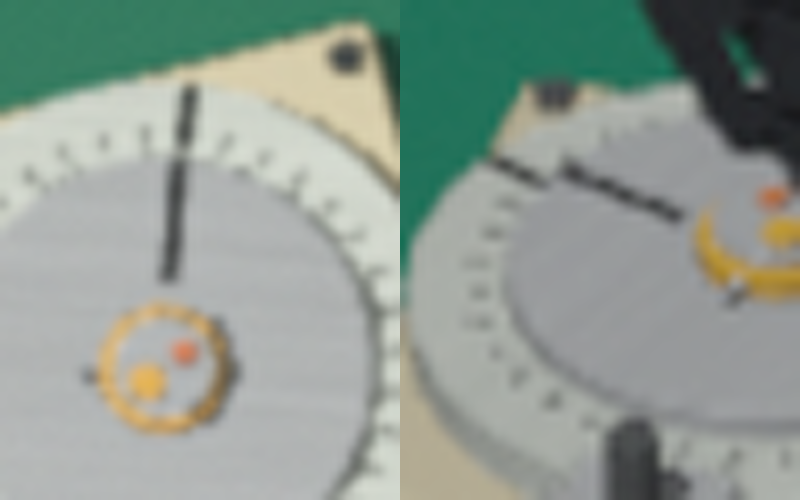

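The top view shows the target line at (190,88)–(183,150), carrying on almost straight into the index line at (180,162)–(168,280). The movement is centred. I'll put numbers on it in both views.

```bash
python3 - <<'E'
from h import *
S=dict(np.load('dside.npz'));Tp=dict(np.load('dtop.npz'))
fs=lambda u,v: np.array([244.5+(u-400)/10,189.5+v/10])
ft=lambda u,v: np.array([264.5+u*.12,164.5+v*.12])
p0=dict(np.load('top.npz'));T=np.linalg.inv(p0['world_from_camera'])
def pr(x):
    y=p0['K']@(T[:3,:3]@x+T[:3,3]);return y[:2]/y[2]
a=np.radians(-105.8);r=np.array([np.cos(a),np.sin(a)]);c0=np.array([.592,-.032])
j=line(p0,pr(np.append(c0+.031*r,.044)),pr(np.append(c0+.07*r,.044)),.044)
it=line(Tp,ft(180,165),ft(168,280),.044);tt=line(Tp,ft(190,88),ft(183,148),.036)
x=np.linalg.solve(np.c_[it[1],-j[1]],j[0]-it[0]);Ct=it[0]+x[0]*it[1]
iS=line(S,fs(568,165),fs(682,216),.044);ts=line(S,fs(490,155),fs(545,187),.036)
for n,i,t,Cc in(('top',it,tt,Ct),('side',iS,ts,np.array([.5932,-.0309]))):
    b=lambda l:np.degrees(np.arctan2(*(l[0]-Cc)[::-1]))
    print(n,'axis',Cc,'index dir',i[2],'index brg',b(i),'target brg',b(t),'dir',t[2])
E
```

```text
top axis [ 0.58926149 -0.03384992] index dir -2.8786878501307154 index brg -2.8786878501307127 target brg -4.151124945814285 dir -7.048121531523946
side axis [ 0.5932 -0.0309] index dir -2.880052815645375 index brg -4.590659050249768 target brg -4.883395097896988 dir -7.8480345577331265
```

Both views put the index within about 0.3–2° of the target (under 2.5 mm) and at rest. Next, the lock slide.

```bash
python3 - <<'E'
from h import *
C=np.array([.5912,-.0324]);P=np.array([.556,.0875]);a=np.radians(105.8);u=np.array([np.cos(a),np.sin(a)])
r0=(P-C)@u; base=P-r0*u; print('lock r',r0)
g=lambda r:[*(base+r*u)]
rot=down(np.radians(15.8))
reach([*g(r0+.04),.31],rot)
servo_line([*g(r0+.04),.229],speed=.1)
print(servo_line([*g(.122),.229],speed=.05,f_stop=12),get_obs()['time'])
hit=servo_line([*g(.106),.229],speed=.015,f_stop=7)
o=get_obs();print(hit,o['time'],o['ft_force'].round(1),'r',(o['ee_pos'][:2]-base)@u)
e=(o['ee_pos'][:2]-base)@u
servo_line([*g(e+.03),.229],speed=.06)
servo_line([*g(e+.03),.33],speed=.15)
servo_line([.42,.2,.38],speed=.25)
look('e')
s=np.load('eside.npz')['img'];t=np.load('etop.npz')['img']
save('ez',np.hstack([cv2.resize(t[165:255,225:325],(400,360),interpolation=2),cv2.resize(s[185:275,225:325],(400,360),interpolation=2)]))
p=dict(np.load('etop.npz'));print([(d['p'],) for d in landmark_of('top','lock')],lm('side',np.load('eside.npz')['world_from_camera'],'lock')[:1],get_obs()['time'])
E
```

```text
lock r 0.12495420211998949
False 27.7333
True 28.375 [-0.7  2.2  0.9] r 0.11428298918309729
top index_mark [(0.59, array([ 0.6628, -0.0397,  0.0425]))]
top target_line [(0.62, array([ 0.6609, -0.0358,  0.0347]))]
top dial_post [(0.76, array([ 0.5316, -0.0308,  0.0734]))]
top lock_post [(0.72, array([0.5666, 0.0601, 0.0712]))]
top movement [(0.59, array([ 0.5866, -0.0332,  0.0448]))]
side index_mark [(0.74, array([ 0.6658, -0.0397,  0.0387]))]
side target_line [(0.6, array([ 0.6651, -0.0381,  0.0369]))]
side dial_post [(0.57, array([ 0.5311, -0.0247,  0.0747]))]
side lock_post [(0.73, array([0.5645, 0.0605, 0.0717]))]
side movement [(0.57, array([7.815e-01, 5.800e-03, 6.000e-04]))]
[(0.77,)] [(0.71, array([0.5661, 0.0632, 0.0346]))] 31.375
```

View pics/ez.png

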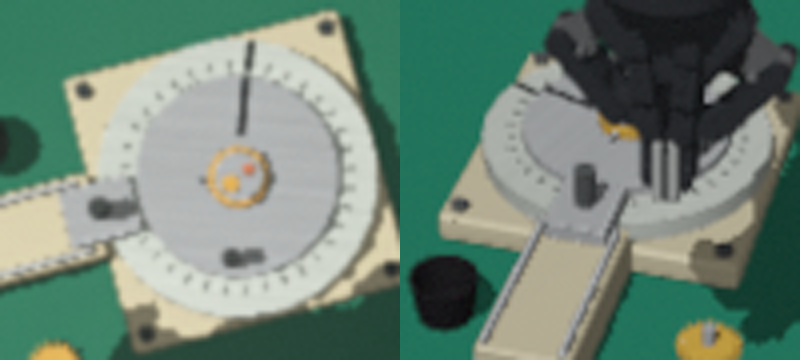

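The lock post now sits about 96 mm from the axis (home is 97 mm), and the nose at (140,205) touches the dial rim. The index line at (243,133)–(248,75) still runs into the target line. The movement is centred and the arm is clear, so I'll hand the job in.

```bash
python3 -c "
from plant import *
print(get_obs()['ee_pos'],get_obs()['ft_force']);close_job()"
```

```text
[0.42000057 0.20002704 0.38001487] [0.04666643 0.07106564 0.08947   ]
the job is handed in; nothing more can be done
```

I pushed the dial's post round about 102° with the closed fingertips until the index line met the target line. I backed off, then pushed the locking slide in until it stopped, and handed the job in at about 31 s of the 59 s allowed.

**Last checks:**
- **Dial:** the index line runs into the target line in the top view. After the lock push, the detected points put them 2–4 mm apart. Line fits made before the lock push gave 0.3–2° of error, under about 2.5 mm; the limit is 5 mm.
- **Lock slide:** its post measured about 96 mm from the dial's axis (home is 97 mm). The push ended when the force stop, set at 7 N, tripped.
- **Movement:** it sits in the middle of the dial in the top view.
- **Robot:** the arm was clear and the wrist force was about zero at hand-in.

**What disagreed or went wrong:**
- **Alignment direction:** the detected points suggested the dial was slightly short of the target, while the line fits put it slightly past. Both are within the limit.
- **Wrong first sweep:** I misread the tool frame, so the first pass was made with the gripper held level above the fixture. The dial had not moved and no contact force showed.
- **Bystanders not re-measured:** I did not measure the bystanders again at the end. Those visible in the close-up views looked undisturbed, but the last views did not cover all of them.

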